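# Seat the sample vial in the bench photometer

### The arm

A 6-joint arm with a two-finger parallel gripper is mounted at the origin on a cart in front of the work surface, level with it; the furniture and walls round the work are solid. World frame = base frame: x ahead of the robot, y to its left, z up, the work surface at z = 0. Lengths are in mm, angles in rad, forces in N, time in s.
With the tool pointing down it reaches from about 350 to 925 mm from the base axis. Payload 6.4 kg.
Tool frame: the origin (TCP) lies between the finger pads; the fingertips stand 19 mm ahead of it and the grasp point (between the pads) is the TCP (robot.tcp_to_tips is the z of the fingertips in the tool frame, in mm); z points along the fingers, y is the line along which they close (so a half turn about z gives the same grasp; the last joint's range is limited). The gripper opens to 94 mm and grips with 3 to 60 N. Pads are 16 mm wide; open, the fingers measure 119 mm over their backs; the gripper's body (75 mm by 177 mm) begins 78 mm behind the grasp point.
Start: joints at [-1.415, 0.245, 1.558, -0, 1.339, -0.174], TCP at [210.51, -614.979, 224.455] pointing down, gripper open.
Joint ranges: [-3.13, 3.13], [-1.02, 2.26], [0.13, 2.54], [-0.95, 4.09], [0.21, 2.88], [-2.74, 2.74]. Speed limits (rad/s): [2.57, 2.57, 3.14, 3.14, 3.14, 3.14].

### API

Orientations are given as a unit quaternion [x, y, z, w].
In Python, from rig import monitor, imaging, robot gives the robot as it stands. The module is installed in compiled form; this text tells all that it offers.
- The arm moves only by the tool send_rows, never from a script. Its argument "series" is a list of rows, each a list of 7 numbers: the closure, from 0 (fully open) to 1 (shut), then the shift along the world's x, y, z scaled (see below), then the turn, a rotation vector about the world's x, y, z scaled (see below). In form: [[hand, dx, dy, dz, rx, ry, rz], ...]. A call has 1 to 20 rows; each row is the pose to reach, as a shift and turn from the pose commanded when the call began; what a row does not reach only later rows make up. The controller multiplies each number of a shift by 0.2 m and each number of a turn by 60 degrees. A row lasts 1/10 s, in which the tool goes at most 50 mm and 8.59 degrees, less where a joint would pass 70% of its speed; a pose out of reach is approached as far as the arm can. A call with a number of a shift or a turn outside -1 to 1 is refused whole. A call with a gripper value outside its range is refused whole. The fingers move at their own pace and stop on an object; "squeeze" is the grip in N (left out, the last holds). Time passes only in rows, so rows that repeat a pose let the fingers close. It gives the time, the measured TCP pose, the force, the opening and the grip force at its end, in the units of the state.
- monitor.sense(): the state, without advancing time (a new reading comes with each control period).
- imaging.grab_frame(name): name is "scene" or "top" or "wrist"; returns the picture (400x640x3 uint8, red, green, blue); there is no depth.
- imaging.calibration(name): a dict with "vertical_fov" (degrees; the focal length in pixels is half the picture's height over the tangent of half this angle, whatever the lens; pixels are square), "cx", "cy" (the principal point, pixels), "dist" ([k1, k2, p1, p2, k3] as OpenCV has them; the pictures are not rectified), "R" (3x3) and "t" (3): a world point X has camera coordinates R X + t; the wrist camera has in their place "tool_from_camera" (4x4, takes a point from camera to tool coordinates, whose origin is the TCP and whose axes are the flange's). Camera axes: x right, y down, z forward; pixel columns grow to the right and rows downward; lengths in mm; the calibration is good to about 2 mm. A picture is of the moment at which its call begins: read the wrist's pose just before it. calibration takes no time and is no camera call.
- robot.close_job(): hands the job in; it is judged then, once.
The state is a dict: "clock": time; "qpos": joint angles; "joint_velocities": joint speeds; "tau": joint torques, N m; "tcp_pos": TCP position; "eef_rot": TCP orientation; "force": force on the tool from outside, world axes, zero at the start; "torque": the same for the moment, N m; "gripper_width": finger opening in mm; "finger_force": force on a finger pad.
Only numpy, scipy, OpenCV 4.12 (cv2) and the standard library are available. Lean on these libraries where they do the work, as an engineer would, in place of code of your own. Each camera call takes 0.05 s, during which the arm holds its last target. There are 200 camera calls.

### The job

The sample vial in the bench photometer is not right down in its well. Press the front of the photometer's latched cover and let go so that it springs open, push the vial down by its cap until it sits fully home, then push the cover over and press it down until it latches shut again. Only press and push with the fingers: do not draw the vial up or lean hard on the instrument, and leave the other things on the bench alone.

Things in the scene. Friction and masses are not known exactly. Their poses are not given: they have to be found in the camera images.
- photometer: Bench photometer, fixed white and grey box 200 (x) x 130 (y) x 72 mm high. Origin: centre of its underside; x points from its front (sloping panel with display and keys, nearest the robot) to its back, z up. Its deck, 72 mm above the bench, carries a hinged grey cover. Place and yaw vary. Pushing it, its cover or its vial with more than 80 N is damage.
- cover (a joint): Angle of the cover, rad: 0 latched shut, 1.75 fully open (leans back past upright), -0.06 pressed to its stop. Spring towards open: 0.35 N m when shut, 0.1 when open, damped, about 1 s to swing. Push-push latch: a press of the front from shut to the stop (5 mm, 4 to 5 N, then hard), let go, toggles it: it springs open, or if coming from open, rises 5 mm and stays latched. Under 3.5 mm nothing changes.
- cover_press (a point): Point on the outer face of the cover on its middle line, 82 mm from the hinge line, where low ribs mark the place to press; 104 mm above the bench when shut; moves with the cover. The cover is a hood 88 mm wide, from 4 to 96 mm in front of the hinge line; its flat top is 24 mm above the hinge line when shut, its skirt 1 mm below it.
- cover_hinge (a point): Middle of the cover's hinge line, 84 mm behind the photometer's origin, 80 mm above the bench; fixed. The axis runs along the photometer's y (across it); the cover's front edge rises and swings to the back as it opens. To shut it, push its outer face from behind, over and down (1 to 5 N near its edge), and press the front to the stop.
- sample_seat (a joint): How far the sample vial is pushed down, in m: 0.012 = fully home on the floor of the well (hard stop), 0 = standing 12 mm proud; starts at 0 to 0.005. A clip grips it: it takes about 4 N to slide and stays where it is left; a negative value means it has been drawn up.
- vial_cap (a point): Centre of the top of the sample vial's white screw cap, 23 mm wide. The glass vial (23 x 52 mm) stands upright in a well under the cover, 28 mm behind the photometer's origin, 56 mm in front of the hinge line. Cap top when home: 82 mm above the bench, 10 mm above the deck; a collar round it is 3 mm high, the surround of the deck (46 mm to either side, 42 mm in front) 8 mm.
- spare_vial_a: Loose spare screw vial, 23 mm in diameter, 52 mm high, standing on the bench; origin at the centre of its underside. A bystander.
- spare_vial_b: Loose spare screw vial like the other, standing on the bench; origin at the centre of its underside. A bystander.
- small_beaker: Loose small glass beaker, 46 mm wide, 56 mm high, standing on the bench; origin at the centre of its underside. A bystander.

How it is judged:
By the outcome, as a careful person would: the job done as asked, in the order asked, and still so for the second after the job is handed in, with the robot touching nothing.
It also fails if it takes over 48 s, if anything falls off the work surface, if the arm or the gripper's body presses on something with over 40 N, if the wrist force passes 120 N, or if a joint passes its speed limit or range.

## Working session

There is one attempt and no reset: what is moved stays moved. The work goes in short steps, Python scripts to look and compute and a tool call to move; the robot and the scene stay as the last step left them, time stands still between calls to the robot, and variables do not carry over. Pictures are saved under pics/ and viewed, at most 10 in all, crops included, and the job is handed in when it is done.

Besides the shell and the picture viewer there is one more tool, called after "Request:" by a JSON object that holds its "api" and its "payload". send_rows: Moves the arm, as the interface text tells. Its arguments: {"type":"object","properties":{"series":{"type":"array","items":{"type":"array","items":{"type":"number"}}},"squeeze":{"type":"number"}},"required":["series"]}

```bash
mkdir -p pics; python3 - <<'E'
from rig import monitor, imaging, robot
import cv2,numpy as np
s=monitor.sense();print(s)
for n in("scene","top"):
    cv2.imwrite(f"pics/{n}1.png",imaging.grab_frame(n)[...,::-1]);print(n,imaging.calibration(n))
print(imaging.calibration("wrist"),robot.tcp_to_tips)
E
```

```text
{'clock': 0.0, 'qpos': array([-1.41507858e+00,  2.45812189e-01,  1.55896621e+00,  1.03948087e-05,
        1.33871390e+00, -1.74130897e-01]), 'joint_velocities': array([ 3.37667378e-04,  5.48500472e-04,  6.04413975e-04, -8.59022561e-05,
        8.28165548e-04,  8.78812930e-04]), 'tau': array([-9.43908271e-04, -4.15822470e+01, -3.14609921e+01,  6.85201026e-02,
        3.31491488e-02, -1.30100507e-04]), 'tcp_pos': array([ 210.43711978, -614.40957891,  223.37224124]), 'eef_rot': array([ 9.86430535e-01,  1.64176420e-01,  1.38012015e-05, -9.49736121e-04]), 'force': array([-0.04715248, -0.7544133 , -1.02367441]), 'torque': array([ 0.00277958,  0.02598133, -0.02248712]), 'finger_force': 0.0, 'gripper_width': 93.74024033352653}
scene {'vertical_fov': 52.47828657707602, 'cx': 322.6818514461435, 'cy': 197.84286580670107, 'dist': array([-0.00639238,  0.        ,  0.        ,  0.        ,  0.        ]), 'R': array([[ 0.55106309, -0.83406732, -0.02571342],
       [-0.36255441, -0.21155606, -0.90763337],
       [ 0.7515875 ,  0.50948577, -0.41897552]]), 't': array([-245.38805765,  293.15945867,  55
[... 230 characters left out ...]
03019178],
       [-0.99182792, -0.01363566, -0.12685207],
       [ 0.12719973, -0.0286918 , -0.99146206]]), 't': array([ 43.87674247, 544.94921183, 973.08959683])}
{'vertical_fov': 61.3408972951077, 'cx': 318.49674105380524, 'cy': 200.23263350817143, 'dist': array([-0.06394716,  0.        ,  0.        ,  0.        ,  0.        ]), 'tool_from_camera': array([[-4.48598368e-04, -9.64866979e-01, -2.62738484e-01,
         7.50392442e+01],
       [ 9.99999323e-01, -7.14897863e-04,  9.17959462e-04,
         1.08870550e-01],
       [-1.07353995e-03, -2.62737894e-01,  9.64866647e-01,
        -1.60433237e+02],
       [ 0.00000000e+00,  0.00000000e+00,  0.00000000e+00,
         1.00000000e+00]])} 19.0
```

View pics/top1.png

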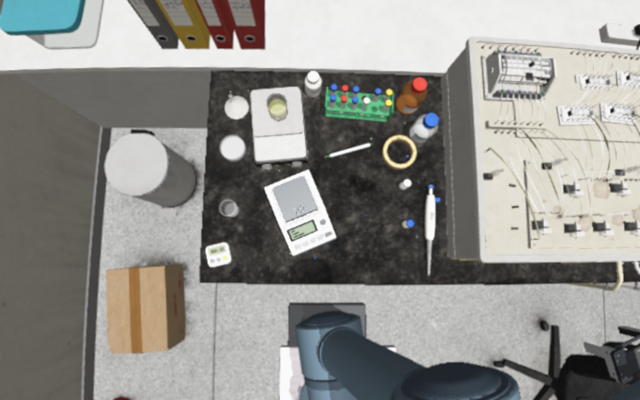

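View pics/scene1.png

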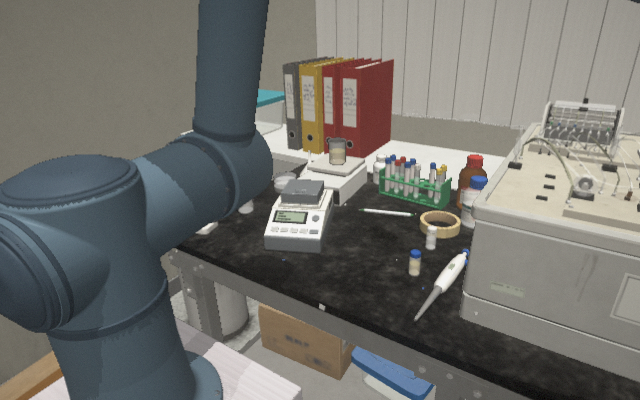

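The top view shows the photometer at about (300,212), turned slightly, with its grey cover at (295,198). The spare vials are at (405,184) and (408,224), and the beaker is at (229,208). The scene view shows the photometer at (300,215). I'll enlarge both for a pose fit.

```bash
python3 - <<'E'
import cv2,numpy as np
a=cv2.imread("pics/top1.png")[163:263,255:345];b=cv2.imread("pics/scene1.png")[165:265,258:338]
f=lambda i:cv2.resize(i,None,fx=4.6,fy=4.6,interpolation=cv2.INTER_CUBIC)
cv2.imwrite("pics/c1.png",np.hstack([f(a),f(b)]))
E
```

```text
(no output)
```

View pics/c1.png

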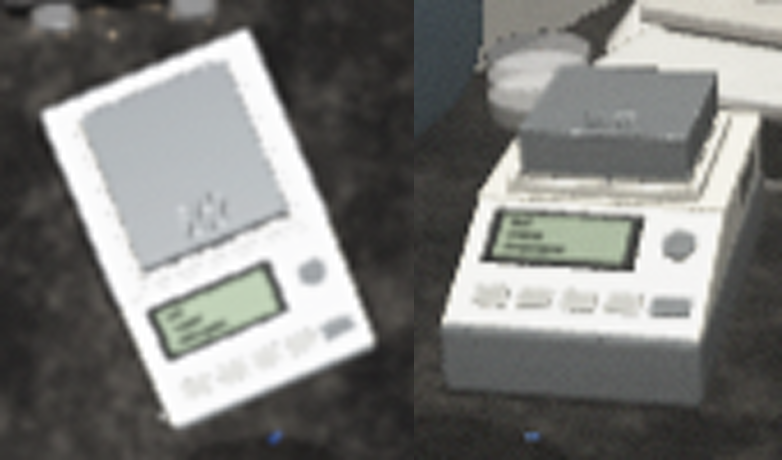

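The crop shows the deck corners, the cover corners and the press ribs (top crop (205,215)) clearly. I'll fit the pose from them.

```bash
cat > h.py <<'E'
from rig import monitor, imaging, robot
import cv2,numpy as np
from scipy.spatial.transform import Rotation as Ro
def proj(n,X):
    c=imaging.calibration(n);f=200/np.tan(np.radians(c["vertical_fov"]/2))
    K=np.array([[f,0,c["cx"]],[0,f,c["cy"]],[0,0,1.]])
    return cv2.projectPoints(np.float64(X),cv2.Rodrigues(c["R"])[0],c["t"],K,c["dist"])[0][:,0]
E
cat > fit.py <<'E'
from h import *
from scipy.optimize import least_squares
T=[((42,115),(100,65,72)),((250,30),(100,-65,72)),((82,118),(80,44,104)),((228,62),(80,-44,104)),((287,212),(-12,-44,104)),((147,270),(-12,44,104))]
S=[((447,388),(-100,65,0)),((700,402),(-100,-65,0)),((523,130),(-12,44,104)),((685,140),(-12,-44,104)),((717,72),(80,-44,104)),((560,66),(80,44,104))]
tp=np.array([p for p,_ in T])/4.6+[255,163];sp=(np.array([p for p,_ in S])-[414,0])/4.6+[258,165]
tX=np.array([x for _,x in T],float);sX=np.array([x for _,x in S],float)
def W(p,X):return X@Ro.from_euler('z',p[2]).as_matrix().T+[p[0],p[1],0]
def res(p,m):
    r=[]
    if m&1:r.append((proj("top",W(p,tX))-tp).ravel())
    if m&2:r.append((proj("scene",W(p,sX))-sp).ravel())
    return np.hstack(r)
for m in(1,2,3):
    o=least_squares(res,[450,70,.3],args=(m,),x_scale=[10,10,.1]);print(o.x,np.round(o.fun,1))
p=o.x
for n,x in dict(press=(2,0,104),hinge=(84,0,80),cap=(28,0,82)).items():print(n,W(p,np.array([x],float)))
E
python3 fit.py
```

```text
[5.12119703e+02 1.05414133e+02 4.05333493e-01] [-0.1 -0.7 -0.2 -0.4  0.1  0.6  0.  -0.1  0.9  0.  -0.7  0.6]
[5.23166704e+02 1.12497001e+02 4.12342307e-01] [-0.6  0.5  0.7  1.6 -1.1 -0.5  0.5 -0.9  0.2 -1.1  0.3 -1.2]
[5.14725478e+02 1.06442585e+02 4.08691894e-01] [-0.6 -1.6 -0.7 -1.4 -0.4 -0.4 -0.5 -1.1  0.5 -1.1 -1.  -0.4 -1.1  2.9
  0.7  4.2 -1.4  1.3  0.5  1.   0.4  0.5  0.3  0.3]
press [[516.56076058 107.2374032  104.        ]]
hinge [[591.8073604  139.82496547  80.        ]]
cap [[540.41943857 117.5700449   82.        ]]
```

```bash
python3 - <<'E'
from h import *
c=imaging.calibration("top");f=200/np.tan(np.radians(c["vertical_fov"]/2))
K=np.array([[f,0,c["cx"]],[0,f,c["cy"]],[0,0,1.]])
def ray(px,z):
    u=np.append(cv2.undistortPoints(np.float64([[px]]),K,c["dist"])[0,0],1);C=-c["R"].T@c["t"];d=c["R"].T@u
    return (C+d*(z-C[2])/d[2]).round()
for px in[(484,262),(470,40),(446,262)]:print("instr",px,ray(px,0),ray(px,200))
for px in[(255,163),(305,160),(278,108),(229,208),(405,184),(408,224)]:print(px,ray(px,50))
q=monitor.sense()["eef_rot"];R=Ro.from_quat(q).as_matrix();print(R[:,0],np.arctan2(R[1,0],R[0,0]))
E
```

```text
instr (484, 262) [ 383. -421.    0.] [ 389. -324.  200.]
instr (470, 40) [1074. -416.    0.] [ 946. -320.  200.]
instr (446, 262) [ 383. -308.    0.] [ 389. -233.  200.]
(255, 163) [649. 234.  50.]
(305, 160) [660.  97.  50.]
(278, 108) [809. 176.  50.]
(229, 208) [524. 300.  50.]
(405, 184) [ 597. -180.   50.]
(408, 224) [ 487. -186.   50.]
[9.46108128e-01 3.23850746e-01 3.23389780e-04] 0.32979677617126
```

Request:
{"api": "send_rows", "payload": {"series": [[1, 0, 1, 0.3, 0, 0, 0.07], [1, 0, 1, 0.3, 0, 0, 0.07], [1, 0, 1, 0.3, 0, 0, 0.07], [1, 0, 1, 0.3, 0, 0, 0.07], [1, 0, 1, 0.3, 0, 0, 0.07]], "squeeze": 10}}

```text
clock: 0.6
tcp_pos: [210.9, -412.1, 285.9]
eef_rot: [0.98, 0.201, 0.0, 0.001]
force: [-0.5, -0.2, 0.2]
gripper_width: 57.3
finger_force: 0.0
```

Request:
{"api": "send_rows", "payload": {"series": [[1, 0.65, 1, 0, 0, 0, 0], [1, 0.65, 1, 0, 0, 0, 0], [1, 0.65, 1, 0, 0, 0, 0], [1, 0.65, 1, 0, 0, 0, 0], [1, 0.65, 1, 0, 0, 0, 0], [1, 0.65, 1, 0, 0, 0, 0]]}}

```text
clock: 1.2
tcp_pos: [342.1, -212.2, 284.1]
eef_rot: [0.979, 0.203, 0.0, -0.0]
force: [-0.7, 0.0, -0.1]
gripper_width: 9.1
finger_force: 0.0
```

Request:
{"api": "send_rows", "payload": {"series": [[1, 0.45, 1, 0, 0, 0, 0], [1, 0.45, 1, 0, 0, 0, 0], [1, 0.45, 1, 0, 0, 0, 0], [1, 0.45, 1, 0, 0, 0, 0], [1, 0.45, 1, 0, 0, 0, 0]]}}

```text
clock: 1.7
tcp_pos: [431.4, -12.9, 284.0]
eef_rot: [0.979, 0.202, -0.0, -0.0]
force: [-0.2, 0.5, -0.2]
gripper_width: 0.5
finger_force: 0.0
```

Request:
{"api": "send_rows", "payload": {"series": [[1, 0.42, 0.61, -0.1, 0, 0, 0], [1, 0.42, 0.61, -0.1, 0, 0, 0], [1, 0.42, 0.61, -0.1, 0, 0, 0], [1, 0.42, 0.61, -0.1, 0, 0, 0], [1, 0.42, 0.61, -0.1, 0, 0, 0]]}}

```text
clock: 2.2
tcp_pos: [514.8, 106.5, 263.2]
eef_rot: [0.98, 0.201, -0.001, 0.0]
force: [0.3, 0.2, 0.7]
gripper_width: 0.0
finger_force: 0.0
```

```bash
python3 - <<'E'
from h import *
s=monitor.sense();print(s["clock"],s["tcp_pos"],s["eef_rot"],s["force"],s["gripper_width"])
np.savez("w2.npz",p=s["tcp_pos"],q=s["eef_rot"])
cv2.imwrite("pics/w2.png",imaging.grab_frame("wrist")[...,::-1])
E
```

```text
2.2 [514.8068408  106.52901953 263.15780809] [ 9.79691013e-01  2.00508679e-01 -1.33606026e-03  5.10365952e-05] [0.33484921 0.22306141 0.72587433] 0.021361002269301894
```

View pics/w2.png

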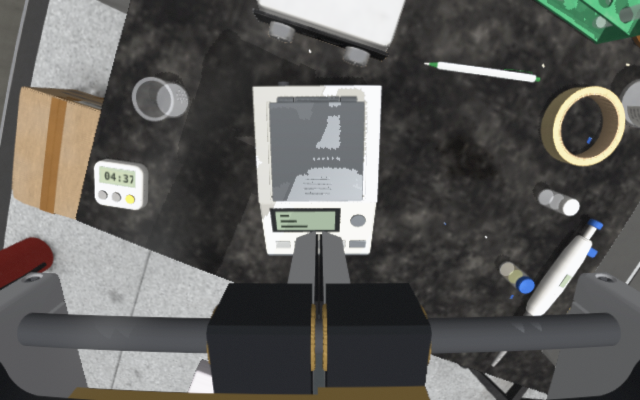

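The wrist view shows the photometer upright in the frame. The deck's back corners are at (253,87) and (381,86), and the cover's front corners are at (273,200) and (363,200). The cover is shut.

```bash
cat >> h.py <<'E'
def wproj(X,p,q):
    c=imaging.calibration("wrist");f=200/np.tan(np.radians(c["vertical_fov"]/2))
    K=np.array([[f,0,c["cx"]],[0,f,c["cy"]],[0,0,1.]]);M=np.eye(4);M[:3,:3]=Ro.from_quat(q).as_matrix();M[:3,3]=p
    M=np.linalg.inv(M@c["tool_from_camera"])
    return cv2.projectPoints(np.float64(X),cv2.Rodrigues(M[:3,:3])[0],M[:3,3],K,c["dist"])[0][:,0]
E
cat >fit2.py <<'E'
from fit import *
d=np.load("w2.npz")
wp=np.array([(253,87),(381,86),(273,200),(363,200)]);wX=np.array([(100,65,72),(100,-65,72),(-12,44,104),(-12,-44,104)],float)
r=lambda p:(wproj(W(p,wX),d["p"],d["q"])-wp).ravel()
o=least_squares(r,[512,105,.4],x_scale=[10,10,.1]);print("wrist",o.x,o.fun.round(1))
img=cv2.imread("pics/w2.png")
g=lambda x:wproj(W(o.x,np.array([x],float)),d["p"],d["q"])
for x in[(2,0,104),(80,44,104),(80,-44,104),(-100,65,30),(-100,-65,30)]:print(x,g(x))
E
python3 fit2.py
```

```text
[5.12119703e+02 1.05414133e+02 4.05333493e-01] [-0.1 -0.7 -0.2 -0.4  0.1  0.6  0.  -0.1  0.9  0.  -0.7  0.6]
[5.23166704e+02 1.12497001e+02 4.12342307e-01] [-0.6  0.5  0.7  1.6 -1.1 -0.5  0.5 -0.9  0.2 -1.1  0.3 -1.2]
[5.14725478e+02 1.06442585e+02 4.08691894e-01] [-0.6 -1.6 -0.7 -1.4 -0.4 -0.4 -0.5 -1.1  0.5 -1.1 -1.  -0.4 -1.1  2.9
  0.7  4.2 -1.4  1.3  0.5  1.   0.4  0.5  0.3  0.3]
press [[516.56076058 107.2374032  104.        ]]
hinge [[591.8073604  139.82496547  80.        ]]
cap [[540.41943857 117.5700449   82.        ]]
wrist [5.12802400e+02 1.06141864e+02 4.10435980e-01] [-1.1 -1.6  1.3 -1.6  0.2  2.1 -0.4  1.4]
(2, 0, 104) [[317.78157205 187.88955362]]
(80, 44, 104) [[269.1649604  105.49740871]]
(80, -44, 104) [[365.12100149 104.78006164]]
(-100, 65, 30) [[267.24770961 253.17462051]]
(-100, -65, 30) [[369.7527612  252.47858803]]
```

Request:
{"api": "send_rows", "payload": {"series": [[1, 0, 0, -0.25, 0, 0, 0], [1, 0, 0, -0.45, 0, 0, 0], [1, 0, 0, -0.6, 0, 0, 0], [1, 0, 0, -0.66, 0, 0, 0], [1, 0, 0, -0.68, 0, 0, 0], [1, 0, 0, -0.69, 0, 0, 0], [1, 0, 0, -0.7, 0, 0, 0], [1, 0, 0, -0.71, 0, 0, 0], [1, 0, 0, -0.715, 0, 0, 0], [1, 0, 0, -0.715, 0, 0, 0]]}}

```text
clock: 3.25
tcp_pos: [515.2, 106.6, 122.5]
eef_rot: [0.98, 0.2, 0.001, 0.001]
force: [-1.5, -2.4, 5.6]
gripper_width: 0.5
finger_force: 2.4
```

Request:
{"api": "send_rows", "payload": {"series": [[1, 0, 0, -0.005, 0, 0, 0], [1, 0, 0, -0.01, 0, 0, 0], [1, 0, 0, -0.015, 0, 0, 0], [1, 0, 0, -0.015, 0, 0, 0]]}}

```text
clock: 3.65
tcp_pos: [514.7, 106.7, 119.0]
eef_rot: [0.98, 0.2, 0.0, 0.0]
force: [-2.6, -3.6, 5.3]
gripper_width: 0.5
finger_force: 2.5
```

Request:
{"api": "send_rows", "payload": {"series": [[1, 0, 0, -0.005, 0, 0, 0], [1, 0, 0, -0.01, 0, 0, 0], [1, 0, 0, -0.01, 0, 0, 0]]}}

```text
clock: 3.95
tcp_pos: [514.9, 106.7, 118.3]
eef_rot: [0.98, 0.2, -0.0, 0.0]
force: [-6.8, -3.2, 12.6]
gripper_width: 0.3
finger_force: 6.5
```

Force has risen at the stop, so I'm releasing up and towards the robot.

Request:
{"api": "send_rows", "payload": {"series": [[1, -0.05, -0.02, 0.15, 0, 0, 0], [1, -0.2, -0.09, 0.35, 0, 0, 0], [1, -0.37, -0.16, 0.55, 0, 0, 0], [1, -0.37, -0.16, 0.7, 0, 0, 0], [1, -0.37, -0.16, 0.7, 0, 0, 0], [1, -0.37, -0.16, 0.7, 0, 0, 0], [1, -0.37, -0.16, 0.7, 0, 0, 0], [1, -0.37, -0.16, 0.7, 0, 0, 0], [1, -0.37, -0.16, 0.7, 0, 0, 0], [1, -0.37, -0.16, 0.7, 0, 0, 0]]}}

```text
clock: 4.95
tcp_pos: [440.3, 75.1, 255.6]
eef_rot: [0.98, 0.2, -0.001, -0.0]
force: [-0.7, 0.6, 0.9]
gripper_width: 0.4
finger_force: 0.0
```

```bash
python3 - <<'E'
from h import *
s=monitor.sense();print(s["clock"],s["tcp_pos"],s["eef_rot"],s["force"])
np.savez("w3.npz",p=s["tcp_pos"],q=s["eef_rot"])
im=imaging.grab_frame("wrist")[...,::-1]
cv2.imwrite("pics/w3.png",im)
E
```

```text
4.95 [440.32076648  75.14676508 255.616534  ] [ 9.79739389e-01  2.00274938e-01 -7.72232163e-04 -2.86231190e-04] [-0.70944297  0.56631122  0.89585919]
```

View pics/w3.png

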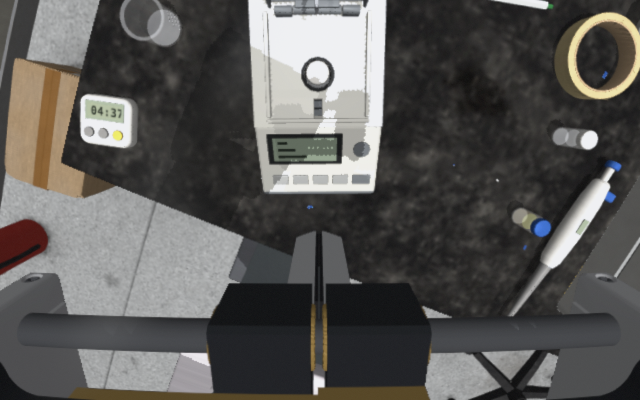

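The cover is open, with the vial cap at (318,72), ringed by the collar. I'll check that against the predicted position.

```bash
python3 - <<'E'
from h import *
d=np.load("w3.npz");p=(512.5,106,.407);u=np.array([np.cos(p[2]),np.sin(p[2])])
for z in(75,82,92):print(z,wproj([[*(np.array(p[:2])+28*u),z]],d["p"],d["q"]))
print(np.array(p[:2])+28*u)
E
```

```text
75 [[318.09283512  74.93224794]]
82 [[318.08514661  74.21915138]]
92 [[318.07357456  73.14596671]]
[538.21275062 117.08397293]
```

Request:
{"api": "send_rows", "payload": {"series": [[1, 0.24, 0.1, 0, 0, 0, 0], [1, 0.44, 0.19, -0.1, 0, 0, 0], [1, 0.49, 0.21, -0.3, 0, 0, 0], [1, 0.49, 0.21, -0.5, 0, 0, 0], [1, 0.49, 0.21, -0.62, 0, 0, 0], [1, 0.49, 0.21, -0.67, 0, 0, 0], [1, 0.49, 0.21, -0.69, 0, 0, 0], [1, 0.49, 0.21, -0.7, 0, 0, 0], [1, 0.49, 0.21, -0.71, 0, 0, 0], [1, 0.49, 0.21, -0.72, 0, 0, 0], [1, 0.49, 0.21, -0.73, 0, 0, 0], [1, 0.49, 0.21, -0.73, 0, 0, 0]]}}

```text
clock: 6.2
tcp_pos: [538.5, 117.0, 110.6]
eef_rot: [0.98, 0.2, 0.0, 0.0]
force: [-0.3, -0.0, -0.2]
gripper_width: 0.5
finger_force: 0.0
```

Request:
{"api": "send_rows", "payload": {"series": [[1, 0, 0, -0.01, 0, 0, 0], [1, 0, 0, -0.02, 0, 0, 0], [1, 0, 0, -0.03, 0, 0, 0], [1, 0, 0, -0.04, 0, 0, 0], [1, 0, 0, -0.04, 0, 0, 0]]}}

```text
clock: 6.7
tcp_pos: [538.8, 117.0, 102.4]
eef_rot: [0.98, 0.2, 0.0, 0.0]
force: [0.8, 0.2, 2.6]
gripper_width: 0.7
finger_force: 0.9
```

Request:
{"api": "send_rows", "payload": {"series": [[1, 0, 0, -0.005, 0, 0, 0], [1, 0, 0, -0.01, 0, 0, 0], [1, 0, 0, -0.01, 0, 0, 0]]}}

```text
clock: 7.0
tcp_pos: [538.9, 117.0, 101.2]
eef_rot: [0.98, 0.2, 0.0, 0.0]
force: [-0.7, 0.0, 7.1]
gripper_width: 0.4
finger_force: 3.4
```

Request:
{"api": "send_rows", "payload": {"series": [[1, 0, 0, -0.005, 0, 0, 0], [1, 0, 0, -0.01, 0, 0, 0], [1, 0, 0, -0.01, 0, 0, 0]]}}

```text
clock: 7.3
tcp_pos: [539.3, 117.0, 101.1]
eef_rot: [0.98, 0.2, 0.0, 0.0]
force: [-6.8, -0.1, 17.9]
gripper_width: 0.4
finger_force: 8.9
```

The cap is hard home, with the tip at z 82. Next I go up, over and behind the open cover.

Request:
{"api": "send_rows", "payload": {"series": [[1, 0, 0, 0.1, 0, 0, 0], [1, 0, 0, 0.3, 0, 0, 0], [1, 0, 0, 0.55, 0, 0, 0], [1, 0, 0, 0.78, 0, 0, 0], [1, 0.1, 0.043, 0.84, 0, 0, 0], [1, 0.3, 0.13, 0.84, 0, 0, 0], [1, 0.48, 0.205, 0.84, 0, 0, 0], [1, 0.54, 0.23, 0.8, 0, 0, 0], [1, 0.54, 0.23, 0.6, 0, 0, 0], [1, 0.54, 0.23, 0.45, 0, 0, 0], [1, 0.54, 0.23, 0.41, 0, 0, 0], [1, 0.54, 0.23, 0.41, 0, 0, 0]]}}

```text
clock: 8.5
tcp_pos: [645.3, 162.9, 178.4]
eef_rot: [0.98, 0.2, -0.002, -0.0]
force: [-1.4, -0.0, 0.3]
gripper_width: 0.5
finger_force: 0.0
```

```bash
python3 - <<'E'
from h import *
s=monitor.sense();print(s["clock"],s["tcp_pos"],s["force"])
im=imaging.grab_frame("scene")[...,::-1];cv2.imwrite("pics/s4.png",cv2.resize(im[90:270,220:420],None,fx=3.3,fy=3.3,interpolation=2))
E
```

```text
8.5 [645.3156346  162.89213392 178.37722871] [-1.41561134 -0.02027747  0.26345726]
```

View pics/s4.png

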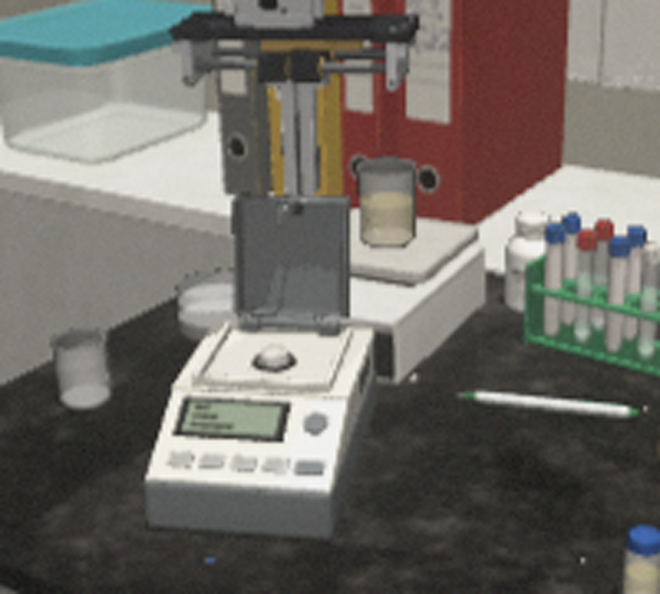

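The cover stands open at crop (290,255), the vial cap is low in its well at (272,357), and the fingers are behind the cover's top edge at (295,190). Now I sweep the cover over.

Request:
{"api": "send_rows", "payload": {"series": [[1, -0.035, -0.015, 0, 0, 0, 0], [1, -0.07, -0.03, 0, 0, 0, 0], [1, -0.118, -0.05, 0.02, 0, 0, 0], [1, -0.165, -0.071, 0.038, 0, 0, 0], [1, -0.215, -0.093, 0.043, 0, 0, 0], [1, -0.266, -0.115, 0.046, 0, 0, 0], [1, -0.317, -0.137, 0.038, 0, 0, 0], [1, -0.367, -0.158, 0.027, 0, 0, 0], [1, -0.416, -0.18, 0.006, 0, 0, 0], [1, -0.464, -0.2, -0.019, 0, 0, 0], [1, -0.507, -0.218, -0.053, 0, 0, 0], [1, -0.546, -0.236, -0.089, 0, 0, 0], [1, -0.58, -0.25, -0.133, 0, 0, 0], [1, -0.61, -0.263, -0.178, 0, 0, 0], [1, -0.63, -0.27, -0.21, 0, 0, 0], [1, -0.643, -0.277, -0.238, 0, 0, 0], [1, -0.65, -0.28, -0.26, 0, 0, 0], [1, -0.655, -0.282, -0.27, 0, 0, 0], [1, -0.656, -0.283, -0.28, 0, 0, 0], [1, -0.656, -0.283, -0.28, 0, 0, 0]]}}

```text
clock: 10.55
tcp_pos: [514.7, 106.4, 124.0]
eef_rot: [0.98, 0.2, -0.001, -0.0]
force: [-0.7, 1.5, 3.6]
gripper_width: 0.2
finger_force: 1.7
```

Request:
{"api": "send_rows", "payload": {"series": [[1, 0, 0, -0.01, 0, 0, 0], [1, 0, 0, -0.02, 0, 0, 0], [1, 0, 0, -0.03, 0, 0, 0], [1, 0, 0, -0.035, 0, 0, 0], [1, 0, 0, -0.04, 0, 0, 0], [1, 0, 0, -0.04, 0, 0, 0]]}}

```text
clock: 11.15
tcp_pos: [514.3, 106.0, 118.1]
eef_rot: [0.98, 0.201, -0.002, 0.0]
force: [-10.7, -1.9, 18.1]
gripper_width: 0.3
finger_force: 9.1
```

At the stop again. I'm releasing gently upward, then checking.

Request:
{"api": "send_rows", "payload": {"series": [[1, 0, 0, 0.01, 0, 0, 0], [1, 0, 0, 0.03, 0, 0, 0], [1, 0, 0, 0.06, 0, 0, 0], [1, 0, 0, 0.1, 0, 0, 0], [1, 0, 0, 0.3, 0, 0, 0], [1, 0, 0, 0.5, 0, 0, 0], [1, -0.2, -0.1, 0.7, 0, 0, 0], [1, -0.4, -0.2, 0.7, 0, 0, 0], [1, -0.4, -0.2, 0.7, 0, 0, 0], [1, -0.4, -0.2, 0.7, 0, 0, 0], [1, -0.4, -0.2, 0.7, 0, 0, 0]]}}

```text
clock: 12.25
tcp_pos: [435.7, 66.5, 256.2]
eef_rot: [0.98, 0.2, -0.0, -0.0]
force: [-0.4, -1.4, -0.3]
gripper_width: 0.6
finger_force: 0.0
```

```bash
python3 - <<'E'
from h import *
s=monitor.sense();print(s["clock"],s["tcp_pos"],s["force"])
a=imaging.grab_frame("scene")[170:265,250:350,::-1];b=imaging.grab_frame("wrist")[...,::-1]
cv2.imwrite("pics/f5.png",np.hstack([cv2.resize(a,(400,380),interpolation=2),b[:380,150:500]]))
E
```

```text
12.25 [435.68799979  66.51235456 256.21546362] [-0.35285911 -1.38346034 -0.27404708]
```

View pics/f5.png

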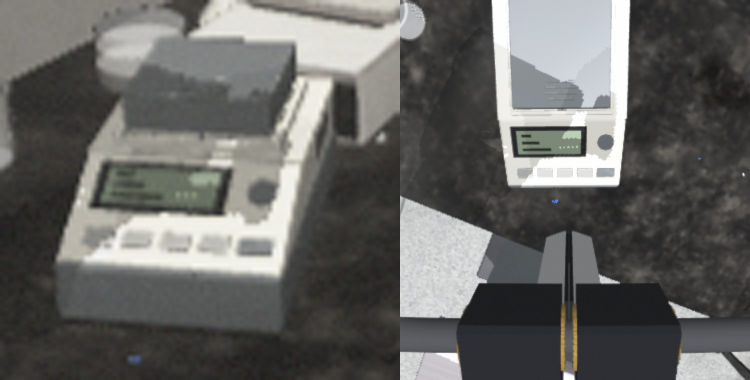

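Both views show the cover shut (left at (210,85), right at (562,55)). It stayed down about 1 s after release, and the arm is clear.

```bash
python3 -c "
from rig import robot
print(robot.close_job())"
```

```text
the job is handed in; nothing more can be done
None
```

I opened the cover, pushed the vial down to its hard stop, and closed and latched the cover again. The job was handed in at about 12.3 s, the highest force I read while pressing was about 21 N, and the arm was clear of everything.

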